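# Lay a sample panel down against the fence

### The job

The plaster sample panel stands on end, its foot just clear of the timber fence of the laying board. With the fingertips only, tip it over away from the fence and let it down gently onto the rubber sheet, plastered face up, then push it back along the board until its foot end sits square and flush against the fence. Do not pinch or lift the panel or press it hard, and leave the bottle, tin, cup and trowel where they are.

Things in the scene. Friction and masses are not known exactly. Their poses are not given: they have to be found in the camera images.
- panel: Loose sample panel, solid board 22 mm thick (its x), 160 wide (y), 260 long (z), 0.5 to 0.8 kg; origin mid foot end. Starts upright on that end, z up, 2 to 6 mm off the fence; its +x face, grey plaster with green taped edges, looks at the fence, the -x face is bare brown. Past about 5 degrees of tilt it falls freely unless held back. Its faces grip fingers and rubber (friction 0.5 or more).
- panel_head (a point): Middle of the panel's head end face (22 x 160 mm), 260 mm along its z from the foot: the top when it stands.
- panel_foot (a point): Middle of the panel's foot end face (22 x 160 mm).
- layboard: Fixed plywood laying board, 440 mm (its x) by 240 (y); origin under its centre, z up. A black rubber sheet covers it, its top 15 mm above the bench. A timber fence 45 mm thick stands 70 mm above the rubber across the whole +x end; +x points to the fence, so the panel is to fall towards -x.
- stop (a point): Middle of the lower edge of the fence's inner face, at the level of the rubber; axes as the laying board (the face is square to x and looks to -x). The panel's foot end is to end flat against this face.
- bottle: White plastic bottle, 66 mm diameter, 165 mm tall, loose on the bench beside the board; origin under its centre. Leave alone.
- tin: Steel tin with a green cap, 58 mm diameter, 92 mm tall, loose beside the board; origin under its centre. Leave alone.
- cup: Clear plastic cup, 72 mm diameter, 80 mm tall, loose beside the board; origin under its centre. Leave alone.
- trowel: Finishing trowel lying on its 240 x 100 mm steel blade, wooden handle on top to 64 mm high, on the bench off the board's -x end; origin under its centre, blade along its x. Leave alone.
Things that resemble listed ones, but are neither listed nor needed, are in the scene too. What is meant by the panel is not orange, pink or purple, and is the larger of those in its own colour.

How it is judged (in metres and radians):
At the end, for the whole second after the job is handed in: The panel lies flat on the rubber, plastered face up (within 3 degrees), its foot end within 5 mm of the fence and square to it within 3 degrees, not overhanging the board's sides (within 45 mm of the fence's middle), and at rest (angle between panel's own x axis and vertical below 0.05 rad and angle between the z axis of panel and the x axis of layboard, either way round below 0.05 rad and x of panel_foot in the frame of stop above -0.005 m and x of panel_head in the frame of stop below -0.2 m and y of panel_foot in the frame of stop between -0.045 and 0.045 m and height (world z) of each of panel_head, panel_foot below 0.03 m and linear speed of panel below 0.01 m/s); the robot touches nothing.
It fails at once if the panel falls or is swung fast (over 2.5 rad/s) (angular speed of panel above 2.5 rad/s).
It fails at once if the panel is lifted: its foot end rises more than 20 mm over where it can lie (height (world z) of panel_foot above 0.046 m).
It fails at once if the panel is pressed hard (over 60 N), or pinched (over 38 N with the grasp point between the fingers inside the panel) (contact force between the fingers and panel above 60 N or (contact force between the fingers and panel above 38 N and x of the grasp point in the frame of panel between -0.012 and 0.012 m and y of the grasp point in the frame of panel between -0.09 and 0.09 m and z of the grasp point in the frame of panel between -0.01 and 0.27 m)).
It fails at once if the bottle, tin, cup or trowel is disturbed (moved 15 mm) (distance of any of bottle, tin, cup, trowel from where it was at the start of the episode above 0.015 m).
It also fails if it takes over 69 s, if anything falls off the work surface, if the arm or the gripper's body presses on something with over 40 N, if the wrist force passes 120 N, or if a joint passes its speed limit or range.

### The arm

A 6-joint arm with a two-finger parallel gripper is mounted at the origin on the work surface. World frame = base frame: x ahead of the robot, y to its left, z up, the work surface at z = 0. Lengths are in mm, angles in rad, forces in N, time in s.
With the tool pointing down it reaches from about 350 to 875 mm from the base axis. Payload 15.5 kg.
Tool frame: the origin (TCP) lies on the centre line of the jaws, within the pads' length; the fingertips stand r.tip_reach ahead of it and the grasp point (between the pads) is the TCP (r.tip_reach is the distance from the TCP to the fingertips, in mm); z points along the fingers, y is the line along which they close (so a half turn about z gives the same grasp; the last joint's range is limited). The gripper opens to 85 mm and grips with 20 to 120 N. Pads are 22 mm wide; open, the fingers measure 114 mm over their backs; the gripper's body (76 mm by 85 mm) begins 54 mm behind the grasp point. The pads swing forward as they close: fully open they stand 13 mm farther back than shut.
Start: joints at [1.234, 0.494, 1.345, -0, 1.302, -0.096], TCP at [149.652, 606.82, 250.277] pointing down, gripper open.
Joint ranges: [-2.91, 2.91], [-0.82, 2.16], [0.22, 2.67], [-1.22, 4.37], [0.12, 2.79], [-3.08, 3.08]. Speed limits (rad/s): [1.89, 1.89, 2.57, 3.01, 3.01, 3.01].

### API

Orientations are given as a rotation vector (axis times angle).
In Python, from bench import r gives the robot as it stands. The module is installed in compiled form; this text tells all that it offers.
- The arm moves only by the tool jog_arm, never from a script. Its arguments are lists of equal length, an entry for each row: "rot": the turn, a rotation vector about the world's x, y, z in rad, a list of three; "linear": the shift along the world's x, y, z in cm, a list of three; "grip": the closure, from -1 (fully open) to 1 (shut). In form: {"rot": [[ax, ay, az], ...], "linear": [[dx, dy, dz], ...], "grip": [grip, ...]}. A call has 1 to 12 rows; each row is the pose to reach, as a shift and turn from the pose commanded when the call began; what a row does not reach only later rows make up. A row lasts 1/8 s, in which the tool goes at most 62.5 mm and 10.7 degrees, less where a joint would pass 70% of its speed; a pose out of reach is approached as far as the arm can. A call with a gripper value outside its range is refused whole. The fingers move at their own pace and stop on an object; "grip_force" is the grip in N (left out, the last holds). Time passes only in rows, so rows that repeat a pose let the fingers close. It gives the time, the measured TCP pose, the force, the opening and the grip force at its end, in the units of the state.
- r.sense(): the state, without advancing time (a new reading comes with each control period).
- r.capture(name): name is "side" or "top"; returns a dict with "color" (420x560x3 uint8, blue, green, red), "depth" (420x560 float32, mm along the optical axis (not along the pixel's ray), 0 where there is no reading), "camera_matrix" (3x3 intrinsics, pixels), "distortion" ([k1, k2, p1, p2, k3] as OpenCV has them; the pictures are not rectified), "origin" and "orientation" of the camera in the world. Camera axes: x right, y up, looking along -z (the intrinsics and any distortion apply to the point x, -y, -z); pixel columns grow to the right and rows downward; lengths in mm; the calibration is good to about 2 mm. A picture is of the moment at which its call begins.
- r.job_done(): hands the job in; it is judged then, once.
Trained networks look in a picture, given as the dict that the camera call returned (one of the last four; its "shot" number tells which), for a name from the list of things; names that differ only in an ending like _2 or _b are one class to them, and where a whole thing is asked for, a point or a joint stands for the part that bears it (a point fixed in the world has none). Each returns a list of dicts, best first, with "conf" (0 to 1); they miss things now and then, are a little off and sometimes report something else, mostly with a low value. They report only what shows in the picture. A call takes as long as a camera call. They do not tell look-alikes from the thing itself.
- r.outline_of(label, picture): "pixels" (420x560 bool, what is visible of it) and "rect" ([left, top, right, bottom] in pixels, round what is visible of it).
The state is a dict: "time_s": time; "joints": joint angles; "qvel": joint speeds; "effort": joint torques, N m; "tool_pos": TCP position; "tool_rot": TCP orientation; "wrist_force": force on the tool from outside, world axes, zero at the start; "torque": the same for the moment, N m; "grip_width": finger opening in mm; "grip_force": force on a finger pad.
Only numpy, scipy, OpenCV 4.12 (cv2) and the standard library are available. Lean on these libraries where they do the work, as an engineer would, in place of code of your own. Each camera call takes 0.05 s, during which the arm holds its last target. There are 200 camera calls.

## Working session

There is one attempt and no reset: what is moved stays moved. The work goes in short steps, Python scripts to look and compute and a tool call to move; the robot and the scene stay as the last step left them, time stands still between calls to the robot, and variables do not carry over. Pictures are saved under pics/ and viewed, at most 10 in all, crops included, and the job is handed in when it is done.

Besides the shell and the picture viewer there is one more tool, called as a command line: name --argument value ..., lists and objects as JSON in quotes. jog_arm: Moves the arm, as the interface text tells. Its arguments: {"type":"object","properties":{"rot":{"type":"array"},"linear":{"type":"array"},"grip":{"type":"array"},"grip_force":{"type":"number"}},"required":["rot","linear","grip"]}

```bash
mkdir -p pics; cat > h.py <<'E'
import numpy as np, cv2
from bench import r
from scipy.spatial.transform import Rotation as R
def rot(o):
    o=np.array(o,float)
    if o.shape==(3,3): return o
    return R.from_rotvec(o).as_matrix() if o.size==3 else R.from_quat(o).as_matrix()
def cloud(p):
    h,w=p["depth"].shape
    u,v=np.meshgrid(np.arange(w),np.arange(h))
    n=cv2.undistortPoints(np.stack([u,v],-1).reshape(-1,1,2).astype(np.float64),np.array(p["camera_matrix"],float),np.array(p["distortion"],float)).reshape(h,w,2)
    d=p["depth"].astype(float)
    c=np.stack([n[...,0]*d,-n[...,1]*d,-d],-1)
    W=c@rot(p["orientation"]).T+np.array(p["origin"])
    W[d<=0]=np.nan
    return W
E
python3 - <<'E'
from h import *
print(r.tip_reach, {k:np.round(v,3) for k,v in r.sense().items()})
for n in ("side","top"):
    p=r.capture(n); cv2.imwrite(f"pics/{n}0.png",p["color"]); W=cloud(p)
    print(n,p["origin"],p["orientation"])
    for l in ("panel","layboard","bottle","tin","cup","trowel"):
        for o in r.outline_of(l,p)[:3]:
            m=o["pixels"]; q=W[m]; q=q[~np.isnan(q[:,0])]
            print(l,round(o["conf"],2),o["rect"],np.round(np.percentile(q,[2,50,98],axis=0)).tolist() if len(q) else None)
E
```

```text
19.0 {'time_s': np.float64(0.0), 'joints': array([ 1.233,  0.494,  1.346, -0.   ,  1.303, -0.095]), 'qvel': array([-0.001,  0.001, -0.   ,  0.   , -0.   ,  0.   ]), 'effort': array([ 1.0000e-03, -8.8214e+01, -3.8388e+01,  0.0000e+00,  1.0000e-02,
       -0.0000e+00]), 'tool_pos': array([149.548, 606.493, 249.713]), 'tool_rot': array([-3.790e-01, -3.118e+00,  2.000e-03]), 'wrist_force': array([-0.141,  0.643,  0.889]), 'torque': array([ 0.026,  0.026, -0.046]), 'grip_force': np.float64(0.0), 'grip_width': np.float64(85.563)}
side [-427.28109161 -893.22526709 1066.53286833] [ 0.91805903 -0.36990723 -0.74736443]
panel 0.97 [251.9, 113.6, 297.6, 175.6] [[699.0, 282.0, 10.0], [758.0, 332.0, 154.0], [813.0, 386.0, 260.0]]
panel 0.9 [220.0, 147.8, 252.4, 204.1] [[484.0, 317.0, 3.0], [523.0, 325.0, 127.0], [601.0, 342.0, 190.0]]
panel 0.82 [238.0, 158.5, 264.1, 250.0] [[355.0, 68.0, 19.0], [411.0, 92.0, 165.0], [504.0, 140.0, 275.0]]
layboard 0.96 [223.0, 210.6, 372.0, 281.9] [[317.0, -238.0, 1.0], [502.0, -49.0, 13.0], [672.0, 132.0, 83.0]]
bottle 0.62 [282.3, 167.3, 301.4, 213.7] [[608.0, 
[... 834 characters left out ...]
0, 1.0], [543.0, 323.0, 132.0], [604.0, 363.0, 193.0]]
panel 0.87 [217.7, 201.4, 250.8, 270.6] [[356.0, 71.0, 21.0], [421.0, 107.0, 274.0], [521.0, 156.0, 279.0]]
layboard 0.62 [200.6, 163.9, 359.1, 287.0] [[339.0, -225.0, 9.0], [510.0, -22.0, 16.0], [674.0, 193.0, 87.0]]
bottle 0.89 [223.2, 161.7, 242.3, 191.5] [[611.0, 106.0, 14.0], [629.0, 131.0, 111.0], [664.0, 165.0, 167.0]]
tin 0.92 [294.4, 134.7, 312.8, 159.8] [[734.0, -109.0, -0.0], [749.0, -82.0, 70.0], [779.0, -57.0, 96.0]]
cup 0.73 [256.4, 146.9, 280.6, 173.6] [[668.0, -3.0, -0.0], [716.0, 27.0, 36.0], [761.0, 57.0, 83.0]]
trowel 0.77 [354.4, 153.1, 418.9, 227.1] [[535.0, -441.0, -2.0], [636.0, -354.0, 4.0], [752.0, -277.0, 64.0]]
```

View pics/side0.png

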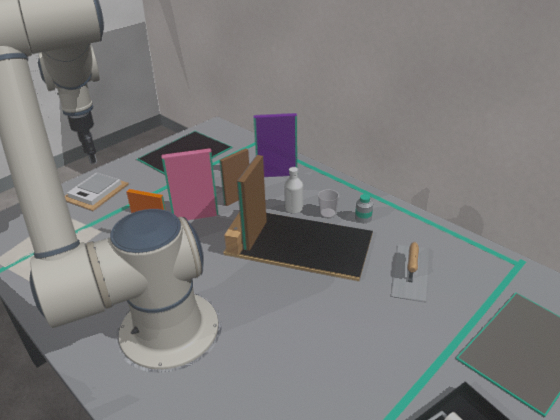

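View pics/top0.png

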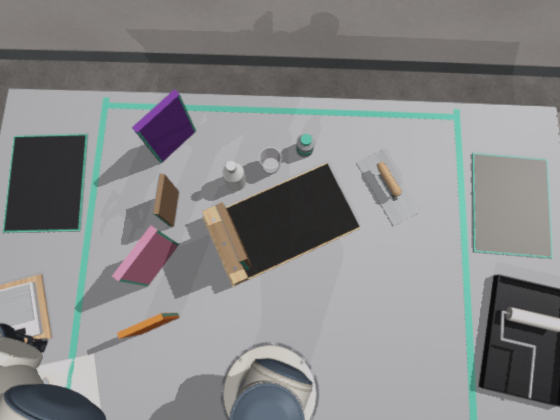

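```bash
python3 - <<'E'
from h import *
P=[]
p=r.capture("top");W=cloud(p)
w=W.reshape(-1,3)
# region
reg=(w[:,0]>300)&(w[:,0]<560)&(w[:,1]>30)&(w[:,1]<200)
top=w[reg&(w[:,2]>262)]
print(len(top),top.mean(0),np.median(top[:,2]), cv2.minAreaRect(top[:,:2].astype(np.float32)))
# rubber plane
ob=[o for o in r.outline_of("layboard",p)][0]["pixels"]
q=W[ob]; q=q[(q[:,2]>8)&(q[:,2]<22)]
print("rub",cv2.minAreaRect(q[:,:2].astype(np.float32)),np.median(q[:,2]))
# fence top
f=w[(w[:,0]>300)&(w[:,0]<700)&(w[:,1]>0)&(w[:,1]<260)&(w[:,2]>80)&(w[:,2]<92)]
print("fence",len(f),cv2.minAreaRect(f[:,:2].astype(np.float32)),f.mean(0))
E
```

```text
548 [429.73739245 112.59296278 274.89233569] 275.02174135851885 ((431.77215576171875, 113.65110778808594), (161.91204833984375, 22.16556167602539), 26.131338119506836)
rub ((511.2499694824219, -15.2135009765625), (241.4849395751953, 441.3641357421875), 26.74851417541504) 15.119197950370562
fence 1141 ((513.6050415039062, 131.86962890625), (182.03282165527344, 388.9294738769531), 77.57364654541016) [429.05279559 150.00492384  85.16885169]
```

Both views show the target panel (brown face to the board) at side (253,200) and top (234,235). The fence is behind it, and the bottle, cup, tin and trowel lie to the far and right side. The pink, purple, orange and small brown panels are decoys. Next I refine the board and panel frame.

```bash
python3 - <<'E'
from h import *
a=np.deg2rad(116.5); X=np.array([np.cos(a),np.sin(a)]);Y=np.array([-X[1],X[0]])
C=np.array([511.,-15.])
for n in("top","side"):
    w=cloud(r.capture(n)).reshape(-1,3); w=w[~np.isnan(w[:,0])]
    b=np.c_[(w[:,:2]-C)@X,(w[:,:2]-C)@Y,w[:,2]]
    f=b[(abs(b[:,0]-190)<60)&(abs(b[:,1])<150)&(abs(b[:,2]-85)<4)]
    print(n,"fence",len(f),np.percentile(f,[1,3,50,97,99],axis=0).round(1).tolist())
    u=b[(abs(b[:,0])<300)&(abs(b[:,1])<150)&(abs(b[:,2]-15)<4)]
    print("rub",np.percentile(u,[.5,2,98,99.5],axis=0).round(1).tolist())
    # edges: fit side line min/max y per x bin, slope
    for s in(0,100):
        e=[(x,np.percentile(u[abs(u[:,0]-x)<8][:,1],s)) for x in range(-190,100,15)]
        print("edge",np.polyfit(*np.array(e).T,1).round(4))
    t=b[(abs(b[:,0]-160)<60)&(abs(b[:,1])<120)&(abs(b[:,2]-275)<5)]
    rc=cv2.minAreaRect(t[:,:2].astype(np.float32)); print("ptop",len(t),rc,np.percentile(t[:,2],[5,50,95]))
    m=b[(abs(b[:,0]-150)<40)&(abs(b[:,1]+5)<70)&(b[:,2]>100)&(b[:,2]<265)]
    if len(m)>100:
        k=np.linalg.lstsq(np.c_[m[:,1],m[:,2]-15,np.ones(len(m))],m[:,0],rcond=None)[0]; print("face",len(m),k.round(4),m[:,0].std())
E
```

```text
top fence 1025 [[166.6, -116.0, 81.1], [169.1, -110.8, 81.6], [188.9, 6.2, 84.9], [209.1, 113.9, 88.5], [209.8, 118.7, 88.8]]
rub [[-217.9, -118.1, 11.1], [-211.8, -113.3, 11.3], [142.4, 115.3, 18.7], [218.2, 119.1, 18.9]]
edge [ 7.200000e-03 -1.187759e+02]
edge [1.100000e-03 1.195255e+02]
ptop 534 ((150.4556427001953, 14.023956298828125), (160.73973083496094, 22.348636627197266), 89.66766357421875) [271.46505358 275.16422546 278.16945419]
side fence 258 [[137.0, -53.5, 81.1], [138.2, -37.5, 81.2], [183.6, 81.7, 83.7], [206.8, 120.7, 88.3], [207.7, 123.4, 88.8]]
rub [[-220.2, -113.5, 11.0], [-214.7, -108.4, 11.1], [141.7, 119.9, 18.1], [173.3, 123.3, 18.7]]
edge [-4.620000e-02 -1.198146e+02]
edge [3.400000e-03 1.240019e+02]
ptop 222 ((149.94558715820312, 16.549903869628906), (163.66458129882812, 24.65095329284668), 89.72715759277344) [270.78946868 273.2985371  276.55446899]
face 697 [7.100000e-03 1.400000e-03 1.386457e+02] 1.2419742615073701
```

jog_arm --rot '[[0, 0, 0], [0, 0, 0], [0, 0, 0.07], [0, 0, 0.14], [0, 0, 0.21], [0, 0, 0.28], [0, 0, 0.35], [0, 0, 0.42], [0, 0, 0.49], [0, 0, 0.56], [0, 0, 0.63], [0, 0, 0.705]]' --linear '[[0, 0, 6], [0, 0, 12], [1.5, -2.6, 18], [4.2, -7.4, 18], [7, -12.4, 18], [9.8, -17.3, 18], [12.6, -22.2, 18], [15.4, -27.2, 18], [18.2, -32.1, 18], [21, -37, 18], [23.8, -42, 18], [26.4, -46.5, 18]]' --grip '[-1, -1, -1, -0.3, 0, 0, 0, 0, 0, 0, 0, 0]'

```text
time_s: 2.4
tool_pos: [414.2, 139.9, 430.5]
tool_rot: [-0.724, 3.056, -0.0]
wrist_force: [1.5, 1.7, 0.1]
grip_width: 42.8
grip_force: 0.0
```

```bash
cat > st.py <<'E'
from h import *
s=r.sense();M=rot(s["tool_rot"]);p=s["tool_pos"]
a=np.deg2rad(116.5); X=np.array([np.cos(a),np.sin(a)]);Y=np.array([-X[1],X[0]])
q=np.array(p[:2])-[511,-15]
print("t",round(s["time_s"],2),"pos",np.round(p,1),"b",np.round([q@X,q@Y,p[2]],1),"reach",r.tip_reach,"w",round(float(s["grip_width"]),1),"F",np.round(s["wrist_force"],1),"gf",s["grip_force"])
print("yaxis",np.degrees(np.arctan2(M[1,1],M[0,1])).round(2),"z",M[:,2].round(3),"lean",np.degrees(np.arctan2(M[:2,2]@X,-M[2,2])).round(1),"j",np.round(s["joints"],2))
E
python3 st.py
```

```text
t 2.4 pos [414.2 139.9 430.5] b [181.8  17.5 430.5] reach 19.0 w 42.8 F [1.5 1.7 0.1] gf 0.0
yaxis 116.65 z [ 0.001  0.    -1.   ] lean -0.0 j [ 0.19  0.08  1.46 -0.    1.6  -1.85]
```

jog_arm --rot '[[0, 0, 0], [0, 0, 0], [0, 0, 0], [0, 0, 0], [0, 0, 0]]' --linear '[[1.45, -2.9, 0], [1.45, -2.9, -4], [1.45, -2.9, -8], [1.45, -2.9, -11.5], [1.45, -2.9, -11.5]]' --grip '[-0.05, -0.05, -0.05, -0.05, -0.05]'

```text
time_s: 3.02
tool_pos: [427.0, 112.6, 313.8]
tool_rot: [0.72, -3.054, -0.001]
wrist_force: [-0.1, 0.2, -0.3]
grip_width: 44.5
grip_force: 0.0
```

```bash
python3 st.py; python3 - <<'E'
from h import *
p=r.capture("side");cv2.imwrite("pics/s1.png",cv2.resize(p["color"][60:270,170:390],None,fx=2.7,fy=2.7))
W=cloud(p); a=np.deg2rad(116.5); X=np.array([np.cos(a),np.sin(a)]);Y=np.array([-X[1],X[0]])
w=W.reshape(-1,3); w=w[~np.isnan(w[:,0])]; b=np.c_[(w[:,:2]-[511,-15])@X,(w[:,:2]-[511,-15])@Y,w[:,2]]
m=(abs(b[:,1]-15)<20)&(abs(b[:,0]-150)<60)&(b[:,2]>265)&(b[:,2]<345)
for z in range(265,345,5):
    k=b[m&(abs(b[:,2]-z)<2.5)]
    if len(k):print(z,len(k),np.percentile(k[:,0],[5,50,95]).round(),np.percentile(k[:,1],[5,95]).round())
E
```

```text
t 3.02 pos [427.  112.6 313.8] b [151.7  18.3 313.8] reach 19.0 w 44.5 F [-0.1  0.2 -0.3] gf 0.0
yaxis 116.53 z [-0.004 -0.    -1.   ] lean 0.1 j [ 0.12  0.17  1.67  0.    1.31 -1.91]
265 4 [139. 140. 142.] [ 1. 20.]
270 16 [139. 147. 158.] [-4. 29.]
275 39 [138. 149. 159.] [-2. 32.]
280 1 [156. 156. 156.] [-3. -3.]
295 2 [125. 126. 127.] [18. 26.]
300 14 [121. 152. 177.] [14. 30.]
305 14 [121. 175. 184.] [ 6. 30.]
310 16 [118. 175. 187.] [14. 31.]
315 18 [117. 128. 182.] [17. 31.]
320 18 [117. 151. 186.] [15. 34.]
325 18 [117. 151. 187.] [16. 31.]
330 16 [116. 175. 182.] [14. 33.]
335 17 [117. 175. 180.] [11. 31.]
340 21 [113. 178. 199.] [17. 32.]
```

View pics/s1.png

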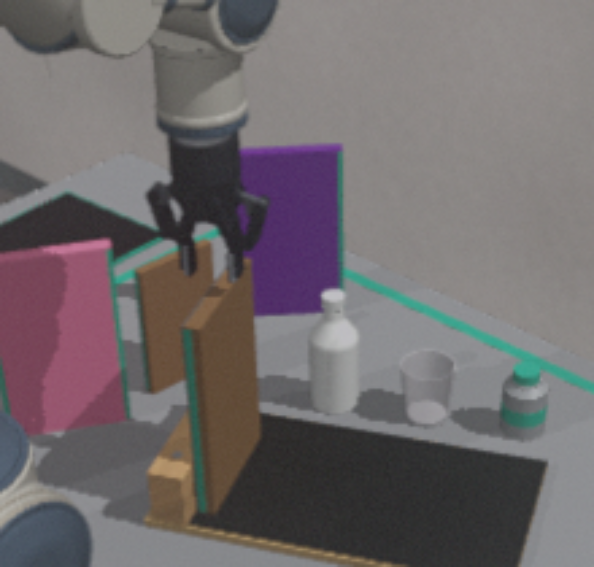

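jog_arm --rot '[[0, 0, 0], [0, 0, 0], [0, 0, 0], [0, 0, 0], [0, 0, 0], [0, 0, 0], [0, 0, 0], [0, 0, 0], [0, 0, 0]]' --linear '[[0, 0, -2.5], [0, 0, -5], [0, 0, -5], [0.2, -0.4, -5], [0.4, -0.8, -5], [0.6, -1.2, -5], [0.8, -1.6, -5], [1.0, -2.0, -5], [1.1, -2.2, -5]]' --grip '[-0.05, -0.05, -0.05, -0.05, -0.05, -0.05, -0.05, -0.05, -0.05]'

```text
time_s: 4.2
tool_pos: [439.3, 90.5, 265.3]
tool_rot: [0.721, -3.058, 0.0]
wrist_force: [-0.6, 0.0, 0.3]
grip_width: 45.0
grip_force: 0.0
```

```bash
cat > pan.py <<'E'
from h import *
a=np.deg2rad(116.5); X=np.array([np.cos(a),np.sin(a)]);Y=np.array([-X[1],X[0]])
def faces(n):
    w=cloud(r.capture(n)); b=np.concatenate([((w[...,:2]-[511,-15])@np.stack([X,Y],1)),w[...,2:]],-1)
    return b
b=faces("side")
k=b[(abs(b[...,1])<110)&(b[...,0]<200)&(b[...,0]>-220)&(b[...,2]>25)&(b[...,2]<240)]
k=k[(k[:,1]>-55)&(k[:,1]<0)]   # clear of gripper
k=k[k[:,0]<170]
A=np.polyfit(k[:,2],k[:,0],1); 
for _ in range(3):
    g=abs(np.polyval(A,k[:,2])-k[:,0])<6; A=np.polyfit(k[g,2],k[g,0],1)
print("face tilt deg",np.degrees(np.arctan(-A[0])).round(2),"x at rubber",np.polyval(A,15).round(1),g.sum(),len(k))
E
python3 st.py; python3 pan.py
```

```text
t 4.2 pos [439.3  90.5 265.3] b [126.4  17.1 265.3] reach 19.0 w 45.0 F [-0.6  0.   0.3] gf 0.0
yaxis 116.53 z [-0. -0. -1.] lean 0.0 j [ 0.07  0.23  1.74 -0.    1.18 -1.96]
face tilt deg 2.73 x at rubber 138.3 281 281
```

jog_arm --rot '[[0, 0, 0], [0, 0, 0], [0, 0, 0], [0, 0, 0], [0, 0, 0], [0, 0, 0], [0, 0, 0], [0, 0, 0]]' --linear '[[0.13, -0.27, 0], [0.27, -0.54, 0], [0.4, -0.8, 0], [0.54, -1.07, 0], [0.67, -1.34, 0], [0.76, -1.52, 0], [0.76, -1.52, 0], [0.76, -1.52, 0]]' --grip '[-0.05, -0.05, -0.05, -0.05, -0.05, -0.05, -0.05, -0.05]'

```text
time_s: 5.25
tool_pos: [446.7, 75.6, 265.3]
tool_rot: [-0.721, 3.058, -0.0]
wrist_force: [1.0, -0.2, 0.0]
grip_width: 44.5
grip_force: 0.2
```

```bash
python3 st.py; python3 pan.py
```

```text
t 5.25 pos [446.7  75.6 265.3] b [109.8  17.1 265.3] reach 19.0 w 44.5 F [ 1.  -0.2  0. ] gf 0.19146684149745852
yaxis 116.54 z [ 0.  0. -1.] lean -0.0 j [ 0.04  0.23  1.73  0.    1.18 -2.  ]
face tilt deg 11.12 x at rubber 137.9 189 189
```

jog_arm --rot '[[0, 0, 0], [0, 0, 0], [0, 0, 0], [0, 0, 0], [0, 0, 0], [0, 0, 0]]' --linear '[[-0.1, 0.2, 0], [-0.25, 0.5, 0], [-0.4, 0.8, 0], [-0.56, 1.12, 0], [-0.56, 1.12, 0], [-0.56, 1.12, 0]]' --grip '[-0.2, -0.35, -0.5, -0.65, -0.65, -0.65]'

```text
time_s: 6.05
tool_pos: [441.1, 86.8, 265.3]
tool_rot: [0.721, -3.058, 0.0]
wrist_force: [0.1, 0.1, 0.3]
grip_width: 70.3
grip_force: 0.2
```

```bash
python3 st.py; python3 pan.py; cat > tab.py <<'E'
import sys,numpy as np
a=np.deg2rad(116.5); X=np.array([np.cos(a),np.sin(a)])
def pose(th,Px=137,w=70):
    f=40*(th-11)/73; e=5-4*(th-11)/73
    t,p=np.radians(th),np.radians(f)
    E=np.array([Px-260*np.sin(t),15+260*np.cos(t)])
    zt=np.array([np.sin(p),-np.cos(p)]);n=np.array([np.cos(p),np.sin(p)])
    return E+w/2*n+e*zt,p
th=np.linspace(11,84,49)
P=[pose(t) for t in th]
for c in range(4):
    q0,p0=P[c*12]
    rot=[];lin=[]
    for i in range(c*12+1,c*12+13):
        q,p=P[i];d=q-q0;dp=p-p0
        rot.append([round(dp*.895,3),round(dp*.446,3),0]); lin.append([round(d[0]*X[0]/10,2),round(d[0]*X[1]/10,2),round(d[1]/10,2)])
    print(th[c*12+12],q0.round(1));print(rot);print(lin)
E
python3 tab.py
```

```text
t 6.05 pos [441.1  86.8 265.3] b [122.3  17.1 265.3] reach 19.0 w 70.3 F [0.1 0.1 0.3] gf 0.1526045543141663
yaxis 116.55 z [-0. -0. -1.] lean -0.0 j [ 0.06  0.23  1.73 -0.    1.18 -1.97]
face tilt deg 11.3 x at rubber 137.9 199 199
29.25 [122.4 265.2]
[[np.float64(0.013), np.float64(0.006), 0], [np.float64(0.026), np.float64(0.013), 0], [np.float64(0.039), np.float64(0.019), 0], [np.float64(0.052), np.float64(0.026), 0], [np.float64(0.065), np.float64(0.032), 0], [np.float64(0.078), np.float64(0.039), 0], [np.float64(0.091), np.float64(0.045), 0], [np.float64(0.104), np.float64(0.052), 0], [np.float64(0.117), np.float64(0.058), 0], [np.float64(0.13), np.float64(0.065), 0], [np.float64(0.143), np.float64(0.071), 0], [np.float64(0.156), np.float64(0.078), 0]]
[[np.float64(0.3), np.float64(-0.6), np.float64(-0.08)], [np.float64(0.6), np.float64(-1.19), np.float64(-0.18)], [np.float64(0.89), np.float64(-1.79), np.float64(-0.3)], [np.float64(1.18), np.float64(-2.38), np.float64(-0.43)], [np.float64(1.48), np.float64(-2.96), np.float64(-0.58)], [np.float64(1.77), np.float64(-3.54), np.flo
[... 3341 characters left out ...]
8), 0]]
[[np.float64(0.14), np.float64(-0.27), np.float64(-0.58)], [np.float64(0.26), np.float64(-0.53), np.float64(-1.17)], [np.float64(0.38), np.float64(-0.77), np.float64(-1.76)], [np.float64(0.5), np.float64(-1.0), np.float64(-2.37)], [np.float64(0.6), np.float64(-1.21), np.float64(-2.97)], [np.float64(0.7), np.float64(-1.41), np.float64(-3.59)], [np.float64(0.79), np.float64(-1.59), np.float64(-4.21)], [np.float64(0.88), np.float64(-1.76), np.float64(-4.83)], [np.float64(0.95), np.float64(-1.91), np.float64(-5.46)], [np.float64(1.02), np.float64(-2.04), np.float64(-6.09)], [np.float64(1.08), np.float64(-2.17), np.float64(-6.73)], [np.float64(1.13), np.float64(-2.27), np.float64(-7.36)]]
```

jog_arm --rot '[[0.013, 0.006, 0], [0.026, 0.013, 0], [0.039, 0.019, 0], [0.052, 0.026, 0], [0.065, 0.032, 0], [0.078, 0.039, 0], [0.091, 0.045, 0], [0.104, 0.052, 0], [0.117, 0.058, 0], [0.13, 0.065, 0], [0.143, 0.071, 0], [0.156, 0.078, 0]]' --linear '[[0.3, -0.6, -0.08], [0.6, -1.19, -0.18], [0.89, -1.79, -0.3], [1.18, -2.38, -0.43], [1.48, -2.96, -0.58], [1.77, -3.54, -0.75], [2.05, -4.12, -0.94], [2.34, -4.69, -1.14], [2.62, -5.26, -1.36], [2.9, -5.82, -1.6], [3.18, -6.37, -1.85], [3.45, -6.92, -2.12]]' --grip '[-0.65, -0.65, -0.65, -0.65, -0.65, -0.65, -0.65, -0.65, -0.65, -0.65, -0.65, -0.65]'

```text
time_s: 7.6
tool_pos: [475.8, 17.2, 243.9]
tool_rot: [0.709, -3.008, -0.264]
wrist_force: [1.0, -0.3, -1.5]
grip_width: 70.3
grip_force: 0.5
```

```bash
python3 st.py; python3 pan.py
```

```text
t 7.6 pos [475.8  17.2 243.9] b [ 44.5  17.1 243.9] reach 19.0 w 70.3 F [ 1.  -0.3 -1.5] gf 0.5201500724069774
yaxis 116.54 z [-0.078  0.156 -0.985] lean 10.0 j [-0.18  0.33  1.66  0.15  1.26 -2.27]
face tilt deg 35.26 x at rubber 190.2 43 148
```

jog_arm --rot '[[0.013, 0.006, 0], [0.026, 0.013, 0], [0.039, 0.019, 0], [0.052, 0.026, 0], [0.065, 0.032, 0], [0.078, 0.039, 0], [0.091, 0.045, 0], [0.104, 0.052, 0], [0.117, 0.058, 0], [0.13, 0.065, 0], [0.143, 0.071, 0], [0.156, 0.078, 0]]' --linear '[[0.27, -0.54, -0.29], [0.53, -1.07, -0.59], [0.8, -1.6, -0.9], [1.05, -2.11, -1.24], [1.31, -2.62, -1.59], [1.55, -3.12, -1.95], [1.8, -3.6, -2.32], [2.04, -4.08, -2.72], [2.27, -4.55, -3.12], [2.5, -5.01, -3.54], [2.72, -5.46, -3.97], [2.94, -5.9, -4.42]]' --grip '[-0.65, -0.65, -0.65, -0.65, -0.65, -0.65, -0.65, -0.65, -0.65, -0.65, -0.65, -0.65]'

```text
time_s: 9.15
tool_pos: [505.2, -41.7, 199.6]
tool_rot: [0.693, -2.937, -0.519]
wrist_force: [0.3, -2.2, -2.0]
grip_width: 70.5
grip_force: 0.8
```

```bash
python3 st.py; cat > view.py <<'E'
from h import *
import sys
n,f,x0,x1,y0,y1=sys.argv[1],sys.argv[2],*map(int,sys.argv[3:7])
p=r.capture(n); c=p["color"][y0:y1,x0:x1]; k=min(800/(x1-x0),600/(y1-y0)); cv2.imwrite(f"pics/{f}.png",cv2.resize(c,None,fx=k,fy=k))
a=np.deg2rad(116.5); X=np.array([np.cos(a),np.sin(a)]);Y=np.array([-X[1],X[0]])
W=cloud(p); b=np.concatenate([((W[...,:2]-[511,-15])@np.stack([X,Y],1)),W[...,2:]],-1)
np.save(f"pics/{f}.npy",b)
# profile of top surface in lane clear of gripper
for lane in((-60,-30),(60,85)):
    print(lane,[(x,)+tuple(np.percentile(z,[10,50,90]).round(0)) if len(z:=b[(b[...,1]>lane[0])&(b[...,1]<lane[1])&(abs(b[...,0]-x)<6)&(b[...,2]>5)][:,2])>3 else (x,) for x in range(-200,200,20)])
E
python3 view.py side s2 150 430 60 270
```

```text
t 9.15 pos [505.2 -41.7 199.6] b [-21.3  17.1 199.6] reach 19.0 w 70.5 F [ 0.3 -2.2 -2. ] gf 0.8098396332934499
yaxis 116.54 z [-0.153  0.306 -0.939] lean 20.0 j [-0.35  0.5   1.56  0.24  1.35 -2.47]
(-60, -30) [(-200, np.float64(12.0), np.float64(14.0), np.float64(16.0)), (-180, np.float64(10.0), np.float64(14.0), np.float64(16.0)), (-160, np.float64(10.0), np.float64(14.0), np.float64(16.0)), (-140, np.float64(10.0), np.float64(14.0), np.float64(540.0)), (-120, np.float64(11.0), np.float64(14.0), np.float64(558.0)), (-100, np.float64(11.0), np.float64(14.0), np.float64(16.0)), (-80, np.float64(12.0), np.float64(14.0), np.float64(17.0)), (-60, np.float64(11.0), np.float64(14.0), np.float64(16.0)), (-40, np.float64(11.0), np.float64(13.0), np.float64(199.0)), (-20, np.float64(11.0), np.float64(15.0), np.float64(186.0)), (0, np.float64(10.0), np.float64(17.0), np.float64(171.0)), (20, np.float64(10.0), np.float64(15.0), np.float64(151.0)), (40, np.float64(12.0), np.float64(16.0), np.float64(136.0)), (60, np.float64(13.0), np.float64(110.0), np.float64(116.0)), (80, np.float64(92.0), n
[... 893 characters left out ...]
4(194.0), np.float64(203.0)), (-20, np.float64(12.0), np.float64(188.0), np.float64(627.0)), (0, np.float64(12.0), np.float64(16.0), np.float64(170.0)), (20, np.float64(11.0), np.float64(16.0), np.float64(152.0)), (40, np.float64(12.0), np.float64(17.0), np.float64(133.0)), (60, np.float64(11.0), np.float64(15.0), np.float64(116.0)), (80, np.float64(12.0), np.float64(15.0), np.float64(98.0)), (100, np.float64(12.0), np.float64(16.0), np.float64(80.0)), (120, np.float64(11.0), np.float64(16.0), np.float64(61.0)), (140, np.float64(41.0), np.float64(42.0), np.float64(45.0)), (160, np.float64(15.0), np.float64(47.0), np.float64(74.0)), (180, np.float64(80.0), np.float64(83.0), np.float64(86.0))]
```

View pics/s2.png

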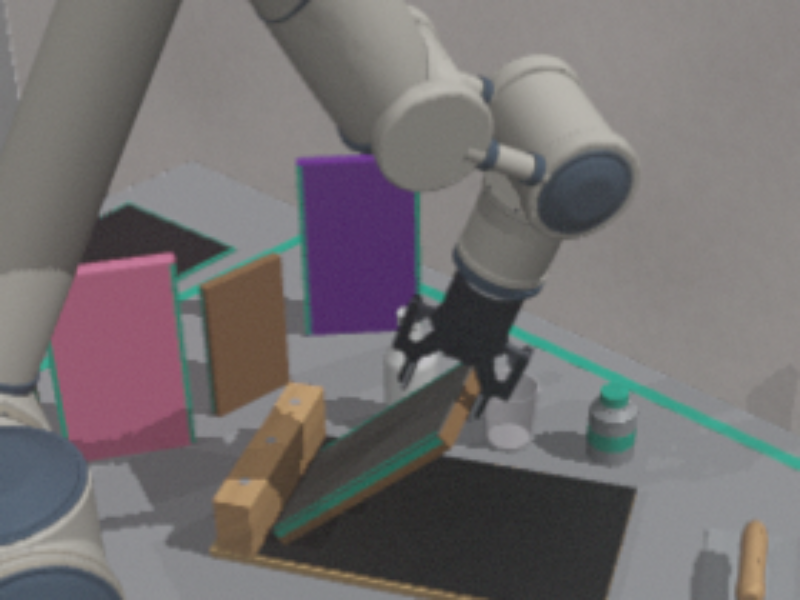

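The panel leans at about 47° on the lower finger, plaster up, with its head at crop (470,380) and its foot still at the pivot line. I'll keep lowering.

jog_arm --rot '[[0.013, 0.006, 0], [0.026, 0.013, 0], [0.039, 0.019, 0], [0.052, 0.026, 0], [0.065, 0.032, 0], [0.078, 0.039, 0], [0.091, 0.045, 0], [0.104, 0.052, 0], [0.117, 0.058, 0], [0.13, 0.065, 0], [0.143, 0.071, 0], [0.156, 0.078, 0]]' --linear '[[0.21, -0.43, -0.46], [0.42, -0.84, -0.93], [0.62, -1.24, -1.41], [0.81, -1.63, -1.9], [1.0, -2.01, -2.41], [1.19, -2.38, -2.92], [1.36, -2.73, -3.45], [1.53, -3.07, -3.99], [1.69, -3.4, -4.53], [1.85, -3.71, -5.09], [2.0, -4.01, -5.65], [2.14, -4.29, -6.23]]' --grip '[-0.65, -0.65, -0.65, -0.65, -0.65, -0.65, -0.65, -0.65, -0.65, -0.65, -0.65, -0.65]'

```text
time_s: 10.7
tool_pos: [526.6, -84.5, 137.2]
tool_rot: [0.671, -2.846, -0.763]
wrist_force: [0.5, -1.3, -3.1]
grip_width: 70.5
grip_force: 1.0
```

```bash
python3 st.py
```

```text
t 10.7 pos [526.6 -84.5 137.2] b [-69.1  17.1 137.2] reach 19.0 w 70.5 F [ 0.5 -1.3 -3.1] gf 1.0182620398700237
yaxis 116.53 z [-0.224  0.448 -0.866] lean 30.0 j [-0.46  0.68  1.46  0.31  1.43 -2.6 ]
```

jog_arm --rot '[[0.013, 0.006, 0], [0.026, 0.013, 0], [0.039, 0.019, 0], [0.052, 0.026, 0], [0.065, 0.032, 0], [0.078, 0.039, 0], [0.091, 0.045, 0], [0.104, 0.052, 0], [0.117, 0.058, 0]]' --linear '[[0.14, -0.27, -0.58], [0.26, -0.53, -1.17], [0.38, -0.77, -1.76], [0.5, -1.0, -2.37], [0.6, -1.21, -2.97], [0.7, -1.41, -3.59], [0.79, -1.59, -4.21], [0.88, -1.76, -4.83], [0.95, -1.91, -5.46]]' --grip '[-0.65, -0.65, -0.65, -0.65, -0.65, -0.65, -0.65, -0.65, -0.65]'

```text
time_s: 11.82
tool_pos: [536.0, -103.5, 82.5]
tool_rot: [0.653, -2.767, -0.94]
wrist_force: [1.1, -1.0, -2.9]
grip_width: 70.2
grip_force: 1.1
```

```bash
python3 st.py; python3 view.py side s3 210 390 140 275|cut -c1-10; python3 - <<'E'
import numpy as np
b=np.load("pics/s3.npy")
k=b[(b[...,1]>-50)&(b[...,1]<0)&(b[...,0]>-90)&(b[...,0]<130)&(b[...,2]>30)&(b[...,2]<110)]
A=np.polyfit(k[:,0],k[:,2],1)
for _ in range(4):
    g=abs(np.polyval(A,k[:,0])-k[:,2])<6;A=np.polyfit(k[g,0],k[g,2],1)
print("incline",np.degrees(np.arctan(-A[0])),np.polyval(A,[-110,130]),g.sum(),len(k))
E
```

```text
t 11.82 pos [ 536.  -103.5   82.5] b [-90.3  17.1  82.5] reach 19.0 w 70.2 F [ 1.1 -1.  -2.9] gf 1.0927294380962849
yaxis 116.55 z [-0.272  0.545 -0.793] lean 37.5 j [-0.51  0.83  1.38  0.35  1.5  -2.67]
(-60, -30)
(60, 85) [
incline 10.198009296785115 [80.24987195 37.07566466] 539 542
```

View pics/s3.png

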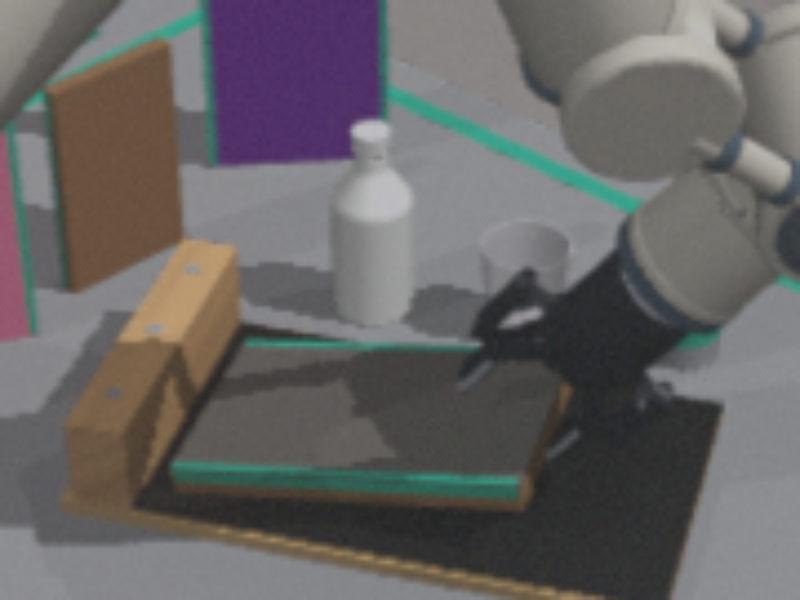

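jog_arm --rot '[[0, 0, 0], [0, 0, 0], [0, 0, 0], [0, 0, 0], [0, 0, 0], [0, 0, 0], [0, 0, 0]]' --linear '[[0.03, -0.06, -0.45], [0.06, -0.12, -0.9], [0.09, -0.18, -1.35], [0.12, -0.24, -1.8], [0.14, -0.28, -2.2], [0.16, -0.31, -2.5], [0.16, -0.31, -2.5]]' --grip '[-0.65, -0.65, -0.65, -0.65, -0.65, -0.65, -0.65]'

```text
time_s: 12.75
tool_pos: [537.5, -106.5, 57.8]
tool_rot: [0.653, -2.767, -0.939]
wrist_force: [0.4, -1.4, -2.6]
grip_width: 70.2
grip_force: 1.2
```

```bash
cat > inc.py <<'E'
import numpy as np
b=np.load("pics/tmp.npy")
k=b[(b[...,1]>-50)&(b[...,1]<0)&(b[...,0]>-95)&(b[...,0]<130)&(b[...,2]>28)&(b[...,2]<110)]
A=np.polyfit(k[:,0],k[:,2],1)
for _ in range(4):
    g=abs(np.polyval(A,k[:,0])-k[:,2])<6;A=np.polyfit(k[g,0],k[g,2],1)
print("incline",np.degrees(np.arctan(-A[0])),np.polyval(A,[-110,130]),g.sum(),len(k))
f=b[(abs(b[...,1]-17)<25)&(b[...,0]>-170)&(b[...,0]<-121)&(b[...,2]>17)&(b[...,2]<120)]
for x in range(-165,-120,5):
    z=f[abs(f[:,0]-x)<2.5][:,2]
    if len(z):print(x,np.sort(z).round()[:4],end=" ")
E
python3 st.py; python3 view.py side tmp 210 390 140 275|cut -c1-1;python3 inc.py
```

```text
t 12.75 pos [ 537.5 -106.5   57.8] b [-93.7  17.1  57.8] reach 19.0 w 70.2 F [ 0.4 -1.4 -2.6] gf 1.1523918807506561
yaxis 116.54 z [-0.272  0.544 -0.794] lean 37.5 j [-0.51  0.87  1.38  0.35  1.46 -2.68]
(
(
incline 4.388047750420408 [54.99476216 36.57812968] 549 556
-165 [18. 19. 21. 49.] -160 [18. 49. 52. 53.] -155 [18. 50. 52. 54.] -150 [55. 56. 57. 67.] -145 [18. 19. 47. 48.] -140 [18. 39. 39. 43.] -135 [31. 33. 33. 36.] -130 [18. 25. 29. 30.] -125 [17. 32. 38. 38.]
```

jog_arm --rot '[[0, 0, 0], [0, 0, 0], [0, 0, 0], [0, 0, 0]]' --linear '[[0, 0, -0.2], [0, 0, -0.4], [0, 0, -0.5], [0, 0, -0.5]]' --grip '[-0.65, -0.65, -0.65, -0.65]'

```text
time_s: 13.3
tool_pos: [537.5, -106.5, 52.9]
tool_rot: [0.653, -2.767, -0.938]
wrist_force: [0.1, -1.8, -2.6]
grip_width: 70.5
grip_force: 1.5
```

```bash
python3 st.py; python3 view.py side tmp 210 390 140 275|cut -c1-1;python3 inc.py
```

```text
t 13.3 pos [ 537.5 -106.5   52.9] b [-93.7  17.1  52.9] reach 19.0 w 70.5 F [ 0.1 -1.8 -2.6] gf 1.515249889343977
yaxis 116.55 z [-0.272  0.544 -0.794] lean 37.5 j [-0.51  0.88  1.38  0.35  1.45 -2.69]
(
(
incline 3.3483598908721652 [50.1284839  36.08691812] 551 562
-165 [44. 47. 49. 50.] -160 [47. 49. 50. 50.] -155 [18. 47. 51. 52.] -150 [18. 45. 49. 50.] -145 [33. 39. 48. 53.] -140 [18. 19. 33. 37.] -135 [27. 32. 37. 42.] -130 [21. 23. 25. 26.] -125 [18. 24. 28. 28.]
```

jog_arm --rot '[[0, 0, 0], [0, 0, 0], [0, 0, 0], [0, 0, 0]]' --linear '[[0, 0, -0.1], [0, 0, -0.2], [0, 0, -0.3], [0, 0, -0.3]]' --grip '[-0.65, -0.65, -0.65, -0.65]'

```text
time_s: 13.85
tool_pos: [537.5, -106.5, 49.9]
tool_rot: [0.653, -2.767, -0.939]
wrist_force: [0.7, -2.2, -2.1]
grip_width: 70.2
grip_force: 1.5
```

jog_arm --rot '[[0, 0, 0], [0, 0, 0], [0, 0, 0], [0, 0, 0], [0, 0, 0], [0, 0, 0], [0, 0, 0], [0, 0, 0]]' --linear '[[0, 0, -0.1], [0, 0, -0.2], [0.04, -0.09, -0.2], [0.09, -0.18, -0.2], [0.13, -0.27, -0.2], [0.18, -0.36, -0.2], [0.22, -0.45, -0.2], [0.22, -0.45, -0.2]]' --grip '[-0.65, -0.65, -0.65, -0.65, -0.65, -0.65, -0.65, -0.65]'

```text
time_s: 14.85
tool_pos: [538.9, -109.7, 48.7]
tool_rot: [0.653, -2.765, -0.943]
wrist_force: [-3.3, 6.2, 8.4]
grip_width: 70.5
grip_force: 7.2
```

```bash
python3 st.py; python3 view.py side tmp 210 390 140 275|cut -c1-1;python3 inc.py
```

```text
t 14.85 pos [ 538.9 -109.7   48.7] b [-97.2  17.3  48.7] reach 19.0 w 70.5 F [-3.3  6.2  8.4] gf 7.17613055370748
yaxis 116.56 z [-0.273  0.546 -0.792] lean 37.7 j [-0.51  0.89  1.37  0.35  1.46 -2.69]
(
(
incline 1.752026907969264 [42.68695005 35.34578863] 559 562
-165 [42. 43. 45. 48.] -160 [18. 40. 44. 46.] -155 [35. 45. 49. 50.] -150 [36. 36. 51. 52.] -145 [17. 17. 29. 32.] -140 [26. 26. 27. 33.] -135 [24. 32. 34. 36.] -130 [17. 20. 20. 21.] -125 [22. 22. 25. 26.]
```

jog_arm --rot '[[0, 0, 0], [0, 0, 0], [0, 0, 0], [0, 0, 0], [0, 0, 0], [0, 0, 0], [0, 0, 0], [0, 0, 0], [0, 0, 0], [0, 0, 0], [0, 0, 0], [0, 0, 0]]' --linear '[[0.02, -0.04, 0], [0.04, -0.09, 0], [0.07, -0.13, 0], [0.09, -0.18, 0], [0.11, -0.22, 0], [0.13, -0.27, 0], [0.16, -0.31, 0], [0.18, -0.36, 0], [0.2, -0.4, 0], [0.22, -0.45, 0], [0.25, -0.49, 0], [0.27, -0.54, 0]]' --grip '[-0.65, -0.65, -0.65, -0.65, -0.65, -0.65, -0.65, -0.65, -0.65, -0.65, -0.65, -0.65]'

```text
time_s: 16.4
tool_pos: [541.7, -115.1, 48.8]
tool_rot: [0.653, -2.765, -0.942]
wrist_force: [-2.9, 7.0, 9.6]
grip_width: 70.4
grip_force: 4.6
```

```bash
python3 st.py; python3 view.py side tmp 210 390 140 275|cut -c1-1;python3 inc.py
```

```text
t 16.4 pos [ 541.7 -115.1   48.8] b [-103.3   17.2   48.8] reach 19.0 w 70.4 F [-2.9  7.   9.6] gf 4.627436815062538
yaxis 116.56 z [-0.273  0.546 -0.792] lean 37.7 j [-0.52  0.89  1.36  0.35  1.47 -2.69]
(
(
incline -0.14382192294071466 [35.25883709 35.86127822] 576 588
-165 [17. 36. 39. 42.] -160 [17. 43. 51. 51.] -155 [17. 36. 43. 45.] -150 [18. 33. 36. 39.] -145 [21. 22. 24. 28.] -140 [19. 22. 27. 28.] -135 [20. 24. 24. 29.] -130 [20. 23. 23. 23.] -125 [17. 19. 21. 97.]
```

jog_arm --rot '[[0, 0, 0], [0, 0, 0], [0, 0, 0], [-0.12, -0.06, 0], [-0.24, -0.12, 0], [-0.36, -0.18, 0], [-0.48, -0.24, 0], [-0.585, -0.292, 0], [-0.585, -0.292, 0], [-0.585, -0.292, 0]]' --linear '[[0.7, -1.4, 2], [1.4, -2.9, 4], [2.2, -4.4, 6.3], [2.2, -4.4, 6.3], [2.2, -4.4, 6.3], [2.2, -4.4, 6.3], [2.2, -4.4, 6.3], [2.2, -4.4, 6.3], [2.2, -4.4, 4], [2.2, -4.4, 2]]' --grip '[-0.65, -0.65, 0, 0.5, 1, 1, 1, 1, 1, 1]' --grip_force 20

```text
time_s: 17.7
tool_pos: [564.2, -159.7, 67.8]
tool_rot: [0.722, -3.057, -0.0]
wrist_force: [0.0, 0.0, 0.2]
grip_width: 0.1
grip_force: 0.0
```

```bash
python3 st.py; python3 view.py side s4 210 390 140 275|cut -c1-1; cat > pz.py <<'E'
from h import *
a=np.deg2rad(116.5); X=np.array([np.cos(a),np.sin(a)]);Y=np.array([-X[1],X[0]])
for n in("top","side"):
    w=cloud(r.capture(n)); b=np.concatenate([((w[...,:2]-[511,-15])@np.stack([X,Y],1)),w[...,2:]],-1).reshape(-1,3)
    k=b[(b[:,0]>-180)&(b[:,0]<185)&(abs(b[:,1])<118)&(b[:,2]>31)&(b[:,2]<42)]
    for nm,e in(("head",0),("foot",100)):
        L=[(y,np.percentile(q[:,0],3 if e==0 else 97)) for y in range(-55,90,10) if len(q:=k[abs(k[:,1]-y)<5])>15]
        if len(L)>3:
            f=np.polyfit(*np.array(L).T,1);print(n,nm,f.round(3),np.degrees(f[0]).round(2))
    print("y",np.percentile(k[k[:,0]>-60],[1,99],axis=0)[:,1].round(1))
    fe=b[(b[:,0]>150)&(b[:,0]<190)&(abs(b[:,1])<110)&(b[:,2]>81)&(b[:,2]<89)]
    L=[(y,np.percentile(q[:,0],2)) for y in range(-100,105,10) if len(q:=fe[abs(fe[:,1]-y)<5])>10]
    if len(L)>3:
        f=np.polyfit(*np.array(L).T,1);print(n,"fence",f.round(3),np.degrees(f[0]).round(2))
E
python3 pz.py
```

```text
t 17.7 pos [ 564.2 -159.7   67.8] b [-153.2   17.    67.8] reach 19.0 w 0.1 F [0.  0.  0.2] gf 0.0
yaxis 116.58 z [-0.  0. -1.] lean 0.0 j [-0.38  0.67  1.62  0.    0.86 -2.41]
(
(
top head [ -0.846 125.288] -48.46
top foot [ 0.601 89.216] 34.44
y [38.2 94.4]
side head [-1.01000e-01 -1.09482e+02] -5.8
side foot [-3.00000e-03  1.36002e+02] -0.16
y [-66.1 100. ]
side fence [-4.00000e-03  1.64482e+02] -0.21
```

View pics/s4.png

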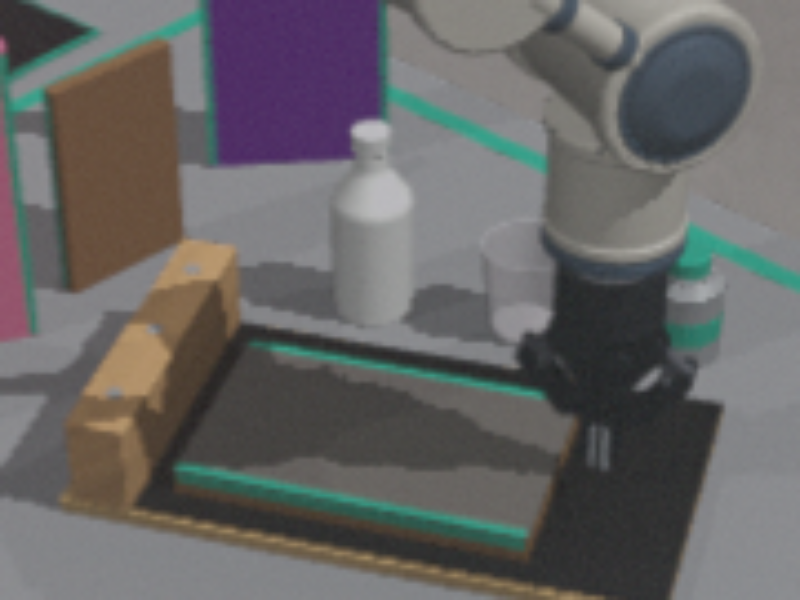

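The panel is flat and plaster up, square, with about 28 mm to the fence (crop x 175 against 135). The shut fingers stand behind the head at (598,450). I'll go down and push.

jog_arm --rot '[[0, 0, 0], [0, 0, 0], [0, 0, 0], [0, 0, 0], [0, 0, 0], [0, 0, 0], [0, 0, 0], [0, 0, 0], [0, 0, 0]]' --linear '[[0, 0, -1.4], [0, 0, -2.7], [0, 0, -2.7], [-0.22, 0.45, -2.7], [-0.45, 0.9, -2.7], [-0.67, 1.34, -2.7], [-0.85, 1.7, -2.7], [-1.03, 2.06, -2.7], [-1.2, 2.42, -2.7]]' --grip '[1, 1, 1, 1, 1, 1, 1, 1, 1]'

```text
time_s: 18.98
tool_pos: [552.7, -136.2, 41.1]
tool_rot: [-0.721, 3.057, -0.001]
wrist_force: [1.1, -3.0, 0.8]
grip_width: -0.1
grip_force: 2.0
```

```bash
python3 st.py; python3 pz.py | grep side
```

```text
t 18.98 pos [ 552.7 -136.2   41.1] b [-127.1   16.7   41.1] reach 19.0 w -0.1 F [ 1.1 -3.   0.8] gf 2.048614266095683
yaxis 116.55 z [ 0.001 -0.    -1.   ] lean -0.0 j [-0.35  0.69  1.67 -0.    0.77 -2.38]
side head [ -0.47  -83.127] -26.94
side foot [-1.50000e-02  1.47036e+02] -0.84
side fence [-3.00000e-03  1.64897e+02] -0.19
```

jog_arm --rot '[[0, 0, 0], [0, 0, 0], [0, 0, 0], [0, 0, 0], [0, 0, 0], [0, 0, 0], [0, 0, 0]]' --linear '[[-0.09, 0.18, 0], [-0.18, 0.36, 0], [-0.27, 0.54, 0], [-0.36, 0.72, 0], [-0.45, 0.9, 0], [-0.54, 1.07, 0], [-0.6, 1.2, 0]]' --grip '[1, 1, 1, 1, 1, 1, 1]'

```text
time_s: 19.95
tool_pos: [546.5, -124.1, 41.0]
tool_rot: [-0.721, 3.058, -0.0]
wrist_force: [1.9, -4.2, 3.3]
grip_width: -0.0
grip_force: 2.6
```

```bash
python3 st.py; python3 pz.py | grep side
```

```text
t 19.95 pos [ 546.5 -124.1   41. ] b [-113.5   16.9   41. ] reach 19.0 w -0.0 F [ 1.9 -4.2  3.3] gf 2.587607209570706
yaxis 116.55 z [ 0. -0. -1.] lean -0.0 j [-0.33  0.69  1.7  -0.    0.76 -2.36]
side head [ -0.505 -68.911] -28.93
side foot [-1.70000e-02  1.58342e+02] -0.96
side fence [-8.00000e-03  1.65551e+02] -0.45
```

Now 1 mm steps, watching the force.

jog_arm --rot '[[0, 0, 0], [0, 0, 0], [0, 0, 0], [0, 0, 0], [0, 0, 0]]' --linear '[[-0.05, 0.09, 0], [-0.09, 0.18, 0], [-0.13, 0.27, 0], [-0.18, 0.36, 0], [-0.18, 0.36, 0]]' --grip '[1, 1, 1, 1, 1]'

```text
time_s: 20.68
tool_pos: [545.4, -121.0, 41.1]
tool_rot: [-0.721, 3.057, -0.002]
wrist_force: [5.3, -7.8, 1.1]
grip_width: -0.0
grip_force: 4.1
```

jog_arm --rot '[[0, 0, 0], [0, 0, 0], [0, 0, 0]]' --linear '[[-0.05, 0.09, 0], [-0.09, 0.18, 0], [-0.09, 0.18, 0]]' --grip '[1, 1, 1]'

```text
time_s: 21.05
tool_pos: [546.1, -120.0, 41.4]
tool_rot: [-0.72, 3.054, -0.005]
wrist_force: [11.0, -12.5, -2.6]
grip_width: -0.1
grip_force: 7.8
```

```bash
python3 st.py; python3 pz.py | grep side; python3 view.py top t5 190 370 145 280|cut -c1-1; python3 - <<'E'
import numpy as np
b=np.load("pics/t5.npy")
k=b[(b[...,2]>32)&(b[...,2]<42)&(b[...,0]>-60)&(b[...,0]<110)&(abs(b[...,1])<118)]
for s in(1,99):
    L=[(x,np.percentile(q[:,1],s)) for x in range(-50,110,10) if len(q:=k[abs(k[:,0]-x)<5])>20]
    f=np.polyfit(*np.array(L).T,1);print(f.round(4),np.degrees(np.arctan(f[0])))
E
```

```text
t 21.05 pos [ 546.1 -120.    41.4] b [-109.6   15.5   41.4] reach 19.0 w -0.1 F [ 11.  -12.5  -2.6] gf 7.7606169795035385
yaxis 116.54 z [ 0.005 -0.002 -1.   ] lean -0.2 j [-0.32  0.68  1.7  -0.    0.75 -2.36]
side head [ -0.487 -66.657] -27.9
side foot [-1.80000e-02  1.59324e+02] -1.04
side fence [1.50000e-02 1.64249e+02] 0.86
(
(
[ -0.8814 125.9189] -41.394555004325845
[-1.31000e-02  9.52663e+01] -0.7510989763413378
```

View pics/t5.png

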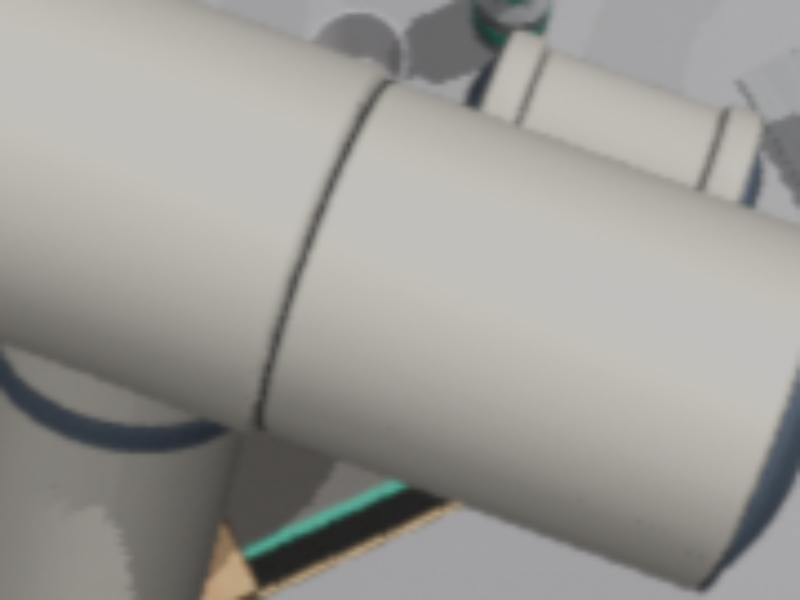

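The top view is blocked by the arm; only the near panel edge at (320,520) and the fence at (225,560) show. The force suggests that the far corner touched first, so I'll push a little more to square it.

jog_arm --rot '[[0, 0, 0], [0, 0, 0], [0, 0, 0], [0, 0, 0]]' --linear '[[-0.02, 0.04, 0], [-0.05, 0.09, 0], [-0.05, 0.09, 0], [-0.05, 0.09, 0]]' --grip '[1, 1, 1, 1]'

```text
time_s: 21.7
tool_pos: [546.3, -119.6, 41.7]
tool_rot: [-0.72, 3.053, -0.006]
wrist_force: [13.4, -15.8, -3.1]
grip_width: 0.1
grip_force: 9.7
```

jog_arm --rot '[[0, 0, 0], [0, 0, 0], [0, 0, 0], [0, 0, 0]]' --linear '[[-0.02, 0.04, 0], [-0.05, 0.09, 0], [-0.05, 0.09, 0], [-0.05, 0.09, 0]]' --grip '[1, 1, 1, 1]'

```text
time_s: 22.2
tool_pos: [546.6, -119.1, 41.9]
tool_rot: [-0.72, 3.051, -0.008]
wrist_force: [15.7, -18.9, -3.3]
grip_width: 0.2
grip_force: 11.8
```

jog_arm --rot '[[0, 0, 0], [0, 0, 0], [0, 0, 0], [0, 0, 0], [0, 0, 0], [0, 0, 0], [0, 0, 0], [0, 0, 0], [0, 0, 0], [0, 0, 0]]' --linear '[[0.2, -0.4, 0], [0.9, -1.8, 0], [1.8, -3.6, 0], [1.8, -3.6, 5], [1.8, -3.6, 10], [1.8, -3.6, 15], [1.8, -8, 18], [1.8, -13, 18], [1.8, -18, 18], [1.8, -23, 18]]' --grip '[1, 1, 1, 1, 1, 1, 1, 1, 1, 1]'

```text
time_s: 23.45
tool_pos: [560.4, -349.6, 221.1]
tool_rot: [0.721, -3.058, -0.0]
wrist_force: [0.4, 0.0, 0.2]
grip_width: 0.3
grip_force: 0.0
```

```bash
python3 st.py; python3 pz.py; python3 view.py top t6 190 370 145 280|cut -c1-1; python3 - <<'E'
import numpy as np
b=np.load("pics/t6.npy")
k=b[(b[...,2]>32)&(b[...,2]<42)&(b[...,0]>-60)&(b[...,0]<130)&(abs(b[...,1])<118)]
for s in(1,99):
    L=[(x,np.percentile(q[:,1],s)) for x in range(-50,130,10) if len(q:=k[abs(k[:,0]-x)<5])>20]
    f=np.polyfit(*np.array(L).T,1);print(f.round(4),np.degrees(np.arctan(f[0])))
E
```

```text
t 23.45 pos [ 560.4 -349.6  221.1] b [-321.5  105.1  221.1] reach 19.0 w 0.3 F [0.4 0.  0.2] gf 0.0
yaxis 116.52 z [-0.  0. -1.] lean 0.0 j [-0.65  0.57  1.29  0.    1.29 -2.68]
top head [-4.20000e-02  1.33135e+02] -2.41
top foot [-5.00000e-03  1.64265e+02] -0.27
y [-81.1  15.4]
top fence [1.10000e-02 1.67231e+02] 0.66
side head [ 1.1000e-02 -8.9213e+01] 0.64
side foot [2.00000e-03 1.58098e+02] 0.11
y [-66.3  99.1]
side fence [-5.0000e-03  1.6493e+02] -0.27
(
(Traceback (most recent call last):
  File "<stdin>", line 6, in <module>
TypeError: polyfit() missing 2 required positional arguments: 'y' and 'deg'
```

View pics/t6.png

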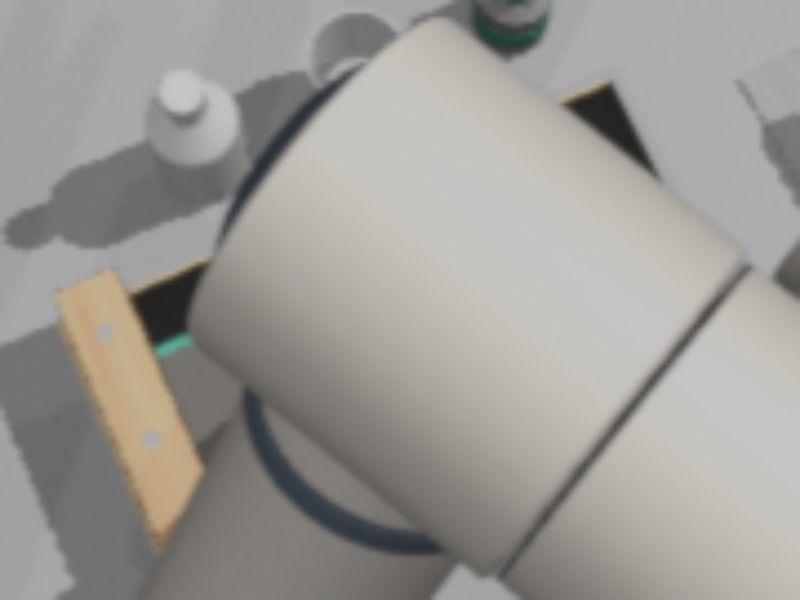

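The far foot corner is flush with the fence at (160,350). The arm hides the rest, so I check the side view.

```bash
python3 view.py side s7 215 315 180 255|cut -c1-1; python3 - <<'E'
import numpy as np
b=np.load("pics/s7.npy").reshape(-1,3)
for y in range(-55,90,20):
    q=b[abs(b[:,1]-y)<10]
    print(y,[(x,round(float(np.median(z)),0),len(z)) for x in range(148,176,3) if len(z:=q[abs(q[:,0]-x)<1.5][:,2])], "head",[(x,round(float(np.median(z)))) for x in range(-106,-84,3) if len(z:=q[(abs(q[:,0]-x)<1.5)&(q[:,2]<60)][:,2])])
E
```

```text
(
(
-55 [(148, 35.0, 4), (151, 34.0, 2), (154, 35.0, 3), (157, 36.0, 4), (160, 35.0, 2), (163, 55.0, 11), (166, 62.0, 20), (169, 83.0, 3), (172, 84.0, 5), (175, 85.0, 4)] head [(-106, 12), (-103, 14), (-100, 13), (-97, 22), (-94, 27), (-91, 36), (-88, 36), (-85, 37)]
-35 [(148, 35.0, 4), (151, 37.0, 3), (154, 35.0, 5), (157, 38.0, 2), (160, 36.0, 3), (163, 65.0, 15), (166, 49.0, 17), (169, 83.0, 3), (172, 85.0, 3), (175, 84.0, 3)] head [(-106, 13), (-103, 13), (-100, 16), (-97, 17), (-94, 39), (-91, 36), (-88, 35), (-85, 37)]
-15 [(148, 33.0, 3), (151, 34.0, 2), (154, 34.0, 3), (157, 35.0, 3), (160, 35.0, 4), (163, 52.0, 14), (166, 64.0, 20), (169, 84.0, 3), (172, 83.0, 4), (175, 84.0, 3)] head [(-106, 13), (-103, 14), (-100, 13), (-97, 31), (-94, 31), (-91, 34), (-88, 36), (-85, 35)]
5 [(148, 36.0, 6), (151, 38.0, 2), (154, 34.0, 4), (157, 33.0, 3), (160, 35.0, 5), (163, 49.0, 16), (166, 70.0, 17), (169, 84.0, 3), (172, 82.0, 3), (175, 86.0, 3)] head [(-106, 13), (-103, 13), (-100, 14), (-97, 15), (-94, 34), (-91, 35), (-88, 35), (-85, 35)]
25 [(148, 37.0, 4), (151, 37.0, 2), (154, 
[... 309 characters left out ...]
, 53.0, 20), (166, 64.0, 17), (169, 85.0, 5), (172, 85.0, 2), (175, 85.0, 3)] head [(-106, 12), (-103, 13), (-100, 14), (-97, 24), (-94, 36), (-91, 35), (-88, 35), (-85, 37)]
65 [(148, 37.0, 3), (151, 36.0, 2), (154, 34.0, 3), (157, 34.0, 5), (160, 34.0, 5), (163, 59.0, 15), (166, 60.0, 23), (169, 82.0, 4), (172, 86.0, 3), (175, 82.0, 4)] head [(-106, 14), (-103, 14), (-100, 12), (-97, 20), (-94, 33), (-91, 37), (-88, 38), (-85, 36)]
85 [(148, 32.0, 7), (151, 34.0, 5), (154, 32.0, 6), (157, 35.0, 5), (160, 36.0, 6), (163, 54.0, 20), (166, 56.0, 22), (169, 83.0, 3), (172, 82.0, 3), (175, 83.0, 4)] head [(-106, 13), (-103, 12), (-100, 13), (-97, 21), (-94, 33), (-91, 32), (-88, 31), (-85, 35)]
```

View pics/s7.png

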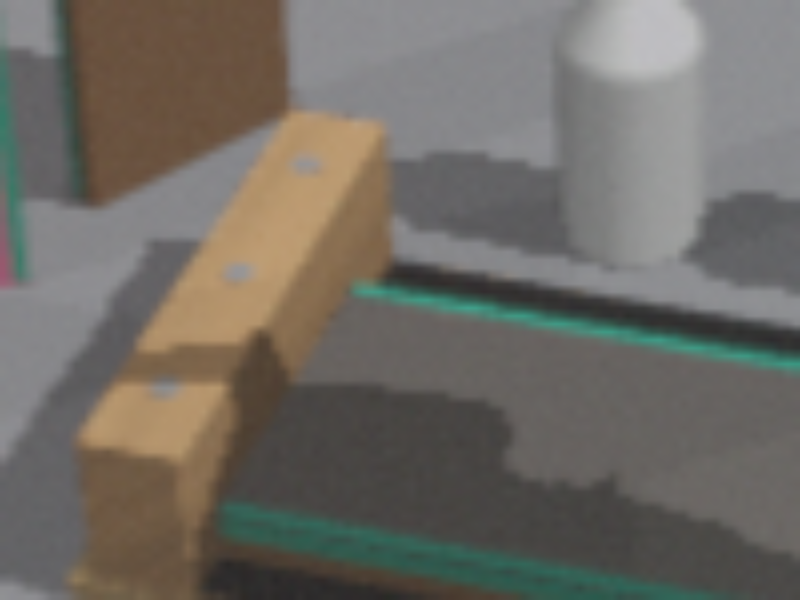

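The foot is flush and square along the whole fence face, from (355,285) to (215,510), and the arm is clear. Handing in.

```bash
python3 -c "
from bench import r
print(r.job_done())"
```

```text
the job is handed in; nothing more can be done
None
```

I tipped the panel over with the fingertips and let it down plaster up. I then pushed it back until its foot end was flush and square against the fence, moved the arm clear and handed the job in at about 24 s; the hand-in returned no verdict.

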